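# Change over the sample on a crowded hot plate

### The arm

A 7-joint arm with a two-finger parallel gripper is mounted at the origin on the work surface. World frame = base frame: x ahead of the robot, y to its left, z up, the work surface at z = 0. Lengths are in m, angles in rad, forces in N, time in s.
With the tool pointing down it reaches from about 0.425 to 0.875 m from the base axis. Payload 4.7 kg.
Tool frame: the origin (TCP) lies midway between the tips of the shut fingers; the grasp point (between the pads) lies 19 mm behind it; z points along the fingers, y is the line along which they close (so a half turn about z gives the same grasp; the last joint's range is limited). The gripper opens to 87 mm and grips with 3 to 60 N. Pads are 19 mm wide; open, the fingers measure 117 mm over their backs; the gripper's body (75 mm by 190 mm) begins 51 mm behind the grasp point.
Start: joints at [-1.302, 0.321, -0.07, 1.45, 0.023, 1.371, -0.057], TCP at [0.164, 0.629, 0.199] pointing down, gripper open.
Joint ranges: [-2.86, 2.86], [-0.3, 2.09], [-1.38, 1.24], [0.06, 2.45], [-1.56, 4.7], [0.09, 2.05], [-2.69, 2.69]. Speed limits (rad/s): [2.57, 2.57, 3.14, 3.14, 3.14, 3.14, 3.14].

### API

Orientations are given as a rotation vector (axis times angle).
In Python, from bench import monitor, cams, workorder gives the robot as it stands.
- The arm moves only by the tool move_arm, never from a script. Its arguments are lists of equal length, an entry for each row: "slide": the shift along the tool's x, y, z in cm, a list of three; "roll": the turn about the tool's z in rad. In form: {"slide": [[dx, dy, dz], ...], "roll": [roll, ...]}. A call has 1 to 20 rows; each row is the pose to reach, as a shift and turn from the pose commanded when the call began, along the tool's axes at that moment; what a row does not reach only later rows make up. A row lasts 1/10 s, in which the tool goes at most 50 mm and 8.59 degrees, less where a joint would pass 70% of its speed; a pose out of reach is approached as far as the arm can. A call with a gripper value outside its range is refused whole. "gripper" is the finger opening in cm, from 0 to 8.7, set as the call begins (left out, the last holds). The fingers move at their own pace and stop on an object; "squeeze" is the grip in N (left out, the last holds). Time passes only in rows, so rows that repeat a pose let the fingers close. It gives the time, the measured TCP pose, the force, the opening and the grip force at its end, in the units of the state.
- monitor.get_state(): the state, without advancing time (a new reading comes with each control period).
- cams.get_image(name): name is "side" or "top" or "wrist"; returns the picture (400x640x3 uint8, red, green, blue); there is no depth.
- cams.get_calibration(name): a dict with "mtx" (3x3 intrinsics, pixels), "R" (3x3) and "t" (3): a world point X has camera coordinates R X + t. Camera axes: x right, y down, z forward; pixel columns grow to the right and rows downward; lengths in m; the calibration is good to about 2 mm. The wrist camera is an equidistant fisheye: a pixel r from the principal point sees the ray r / f radians off the axis. A picture is of the moment at which its call begins: read the wrist's pose just before it. get_calibration takes no time and is no camera call; for the wrist camera it gives the pose at the moment of the call.
- workorder.close_job(): hands the job in; it is judged then, once.
The state is a dict: "time": time; "joint_positions": joint angles; "qd": joint speeds; "joint_torque": joint torques, N m; "position": TCP position; "tool_rot": TCP orientation; "ft_force": force on the tool from outside, world axes, zero at the start; "torque": the same for the moment, N m; "grip_width": opening from 0.0 (shut) to 1.0 (fully open); "grip_force": force on a finger pad.
Only numpy, scipy, OpenCV 4.12 (cv2) and the standard library are available. Lean on these libraries where they do the work, as an engineer would, in place of code of your own. Each camera call takes 0.05 s, during which the arm holds its last target. There are 200 camera calls.

### The job

The lidded tin on the hot plate is dry, but the flask and the beaker hem it in against the control box: first stand both of them aside on the heat-proof board, then set the tin down in the middle of the desiccator's plate and stand the waiting crucible in the place the tin had. Last, put the flask and the beaker back where each of them stood. Set everything down upright without dropping or tipping it, and leave the evaporating dish on the hot plate where it is.

Things in the scene. Friction and masses are not known exactly. Their poses are not given: they have to be found in the camera images.
- hotplate: Fixed hot plate, 236 (x) by 380 mm (y); origin under its centre on the bench. Steel plate: top 70 mm up, y -180 to +70 mm, x within 115 mm. Blue control box: y from +70 mm on, top 120 mm up. The tin starts close to the box (centre x 0, y +32 mm, gap about 9 mm); flask and beaker stand beside it at x -68 and +68 mm, y +12 mm, either way round.
- desiccator: Fixed open glass desiccator base, a round bowl; origin under its centre on the bench. Flange 212 mm across, top 130 mm above the bench; bowl 164 mm across inside. In it a white perforated porcelain plate, top 70 mm above the bench (60 mm below the flange). It stands left or right of the hot plate.
- board: Fixed grey heat-proof board, 200 mm (its x) by 240 mm (its y), 10 mm thick; origin under its centre on the bench. Set-aside place for flask and beaker; the waiting crucible starts on it. It lies left or right of the hot plate, on the other side from the desiccator.
- tin: Loose aluminium moisture tin with its flat slip-on lid pressed on (one rigid piece), a low cylinder 58 mm across and 36 mm high, about 90 g; origin at the centre of its underside, z up.
- flask: Loose amber conical flask, empty: base 66 mm across up to 14 mm high, then tapering to a neck 29 to 30 mm across from 76 to 116 mm (its top; the lip, 36 mm across on the top 5 mm, is seen but not felt). About 110 g; origin at the centre of its underside, z up. Best gripped by the neck.
- beaker: Loose stainless-steel beaker, empty: straight cylinder 64 mm across, 88 mm high, about 130 g; origin at the centre of its underside, z up.
- crucible: Loose white porcelain crucible, empty and open: 46 mm across the rim, 36 mm across the foot, 42 mm high, about 50 g; origin at the centre of its underside, z up. It starts on the heat-proof board.
- dish: Loose white porcelain evaporating dish, a shallow bowl 80 mm across and 28 mm high, on the -y end of the hot plate; origin at the centre of its underside. Not to be moved.
There are look-alikes about, which are no part of the job. Leave any pink or purple look-alike of the crucible alone.

How it is judged:
On the way, in this order (a step that is already met when the one before it is completed fails the run):
1. flask and beaker both stand released on the heat-proof board, the tin still in its place (x of flask in the frame of board between -0.095 and 0.095 m and y of flask in the frame of board between -0.115 and 0.115 m and z of flask in the frame of board between 0.005 and 0.016 m and angle between each of flask, beaker's own z axis and vertical below 0.1 rad and linear speed of each of flask, beaker below 0.03 m/s and angular speed of each of flask, beaker below 0.3 rad/s and contact force between each of flask, beaker and the fingers below 0.05 N and x of beaker in the frame of board between -0.095 and 0.095 m and y of beaker in the frame of board between -0.115 and 0.115 m and z of beaker in the frame of board between 0.005 and 0.016 m and distance of tin from where it was at the start of the episode below 0.02 m), for 0.2 s.
2. the tin stands released on the middle of the desiccator's plate (horizontal distance between tin and desiccator below 0.025 m and z of tin in the frame of desiccator between 0.064 and 0.077 m and angle between tin's own z axis and vertical below 0.1 rad and linear speed of tin below 0.03 m/s and angular speed of tin below 0.3 rad/s and contact force between tin and the fingers below 0.05 N), for 0.2 s.
3. the crucible stands released in the tin's former place (x of crucible in the frame of hotplate between -0.015 and 0.015 m and y of crucible in the frame of hotplate between 0.017 and 0.047 m and z of crucible in the frame of hotplate between 0.065 and 0.076 m and angle between crucible's own z axis and vertical below 0.1 rad and linear speed of crucible below 0.03 m/s and angular speed of crucible below 0.3 rad/s and contact force between crucible and the fingers below 0.05 N), for 0.2 s.
At the end, for the whole second after the job is handed in: All upright, released, at rest: tin on the desiccator plate within 25 mm of its centre; crucible on the hot plate within 15 mm in its x and y of the tin's former place (x 0, y +32 mm of its frame); flask and beaker within 15 mm, dish within 20 mm, of where each started (all of step 2 and all of step 3 and distance of each of flask, beaker from where it was at the start of the episode below 0.015 m and angle between each of flask, beaker's own z axis and vertical below 0.1 rad and linear speed of each of flask, beaker below 0.03 m/s and angular speed of each of flask, beaker below 0.3 rad/s and contact force between each of flask, beaker and the fingers below 0.05 N and distance of dish from where it was at the start of the episode below 0.02 m); the robot touches nothing.
It fails at once if flask, beaker, tin or crucible tipped over (more than about 45 degrees) (angle between any of flask, beaker, tin, crucible's own z axis and vertical above 0.8 rad).
It fails at once if flask, beaker, tin or crucible dropped (falling free of the fingers at over 0.6 m/s, that is from more than about 20 mm) ((linear speed of flask above 0.6 m/s and contact force between flask and the fingers below 0.01 N) or (linear speed of beaker above 0.6 m/s and contact force between beaker and the fingers below 0.01 N) or (linear speed of tin above 0.6 m/s and contact force between tin and the fingers below 0.01 N) or (linear speed of crucible above 0.6 m/s and contact force between crucible and the fingers below 0.01 N)).
It fails at once if the evaporating dish pushed more than 20 mm (distance of dish from where it was at the start of the episode above 0.02 m).
It also fails if it takes over 134 s, if anything falls off the work surface, if the arm or the gripper's body presses on something with over 40 N, if the wrist force passes 120 N, or if a joint passes its speed limit or range.

## Working session

There is one attempt and no reset: what is moved stays moved. The work goes in short steps, Python scripts to look and compute and a tool call to move; the robot and the scene stay as the last step left them, time stands still between calls to the robot, and variables do not carry over. Pictures are saved under pics/ and viewed, at most 14 in all, crops included, and the job is handed in when it is done.

Besides the shell and the picture viewer there is one more tool, called after "Request:" by a JSON object that holds its "op" and its "data". move_arm: Moves the arm, as the interface text tells. Its arguments: {"type":"object","properties":{"slide":{"type":"array","items":{"type":"array","items":{"type":"number"}}},"roll":{"type":"array","items":{"type":"number"}},"gripper":{"type":"number"},"squeeze":{"type":"number"}},"required":["slide","roll"]}

```bash
mkdir -p pics && ls
python3 - <<'E'
from bench import monitor,cams
import cv2,numpy as np
s=monitor.get_state();print(s)
for n in("top","side"):
    cv2.imwrite(f"pics/{n}0.png",cams.get_image(n)[:,:,::-1])
    print(n,cams.get_calibration(n))
print(cams.get_calibration("wrist"))
E
```

```text
pics
{'time': 0.0, 'joint_positions': array([-1.30189433,  0.32184136, -0.07010997,  1.45168707,  0.0225785 ,
        1.37078349, -0.05689485]), 'qd': array([-0.00106464, -0.00066703, -0.00017583, -0.0006587 ,  0.00086697,
        0.00135867,  0.00024513]), 'joint_torque': array([ 5.05238149e-04, -4.91290605e+01, -4.03340813e-01, -3.12524414e+01,
       -6.37893146e-02,  4.37620562e-02,  1.81438586e-04]), 'position': array([0.16371016, 0.62842273, 0.19744376]), 'tool_rot': array([-3.99050865e-01, -3.11596585e+00,  3.02195413e-03]), 'ft_force': array([-0.80743554, -0.6862479 ,  0.69958928]), 'torque': array([0.01986776, 0.05082716, 0.03333264]), 'grip_force': 0.0, 'grip_width': 1.0036971390741822}
top {'mtx': array([[372.85817907,   0.        , 315.22730636],
       [  0.        , 372.85817907, 199.25073041],
       [  0.        ,   0.        ,   1.        ]]), 'R': array([[-0.00589269, -0.99995946, -0.00680887],
       [-0.98935895,  0.00681983, -0.14533531],
       [ 0.14537586,  0.00588   , -0.98935903]]), 't': array([0.10188822, 0.56898757, 1.06244746])}
side {'mtx': array([[395.44981634,   0.        , 312.99448561],
       [  0.        , 395.44981634, 201.67444522],
       [  0.        ,   0.        ,   1.        ]]), 'R': array([[-6.48558896e-01,  7.61164466e-01,  1.13488932e-04],
       [ 5.29314421e-01,  4.51115547e-01, -7.18554805e-01],
       [-5.46989581e-01, -4.65965040e-01, -6.95470330e-01]]), 't': array([ 0.29496952, -0.30157793,  1.42075848])}
{'mtx': array([[309.70691629,   0.        , 320.01373323],
       [  0.        , 309.70691629, 197.70396054],
       [  0.        ,   0.        ,   1.        ]]), 'R': array([[ 0.25205229,  0.96771291, -0.00116847],
       [ 0.93843796, -0.24413218,  0.24440475],
       [ 0.23622837, -0.06269931, -0.9696726 ]]), 't': array([-0.64928555, -0.02975485,  0.38981541])}
```

View pics/top0.png

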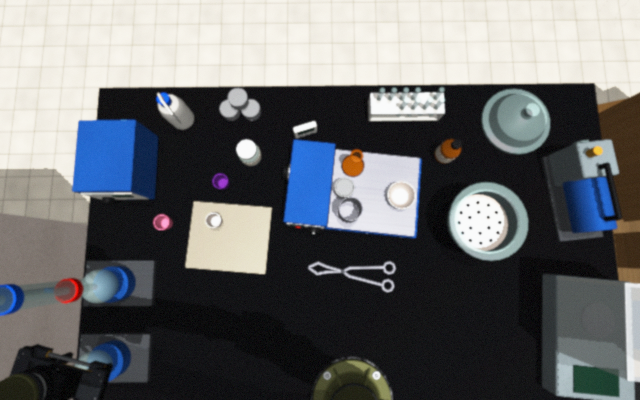

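View pics/side0.png

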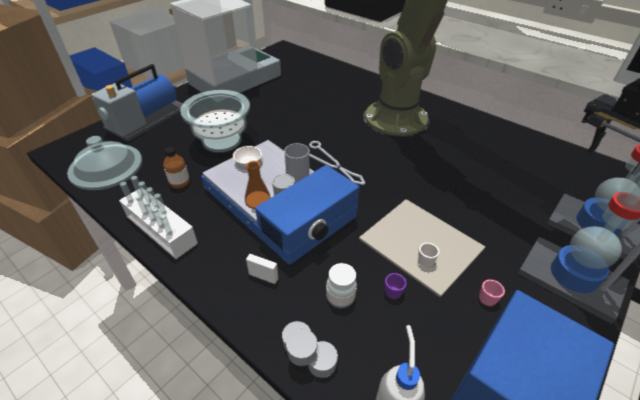

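```bash
cat > h.py <<'E'
import cv2,numpy as np
from bench import monitor,cams
def pw(n,u,v,z):
    c=cams.get_calibration(n);d=c["R"].T@np.linalg.inv(c["mtx"])@[u,v,1];o=-c["R"].T@c["t"]
    return o+d*(z-o[2])/d[2]
def proj(n,X):
    c=cams.get_calibration(n);p=c["mtx"]@(c["R"]@np.asarray(X)+c["t"]);return p[:2]/p[2]
E
python3 - <<'E'
import cv2
a=cv2.imread("pics/top0.png");b=cv2.imread("pics/side0.png")
cv2.imwrite("pics/c1.png",cv2.resize(a[130:245,280:430],None,fx=5,fy=5,interpolation=2))
cv2.imwrite("pics/c2.png",cv2.resize(b[130:265,195:365],None,fx=4.4,fy=4.4,interpolation=2))
c=cv2.vconcat([cv2.resize(a[195:280,180:280],None,fx=4,fy=3.5,interpolation=2),cv2.resize(a[178:263,440:540],None,fx=4,fy=3.5,interpolation=2)][:0] or [cv2.hconcat([cv2.resize(a[195:280,180:280],None,fx=4,fy=4),cv2.resize(a[178:263,440:540],None,fx=4,fy=4)])])
cv2.imwrite("pics/c3.png",c)
E
```

```text
(no output)
```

View pics/c1.png

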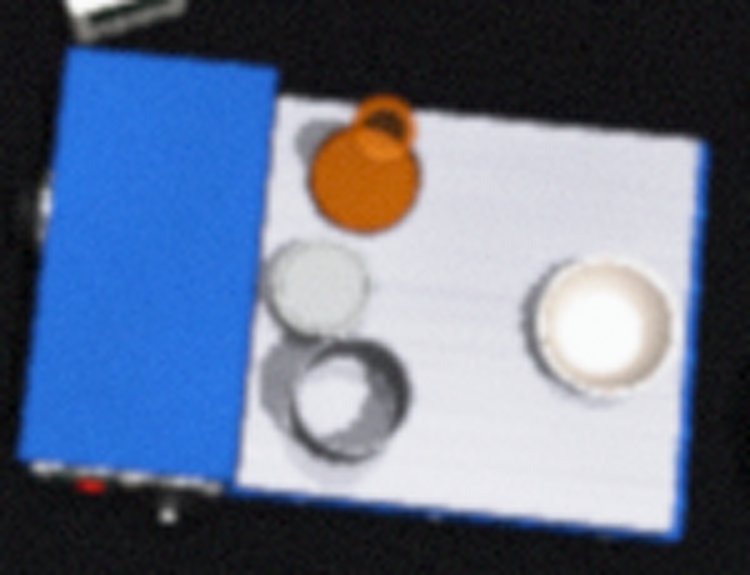

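View pics/c2.png

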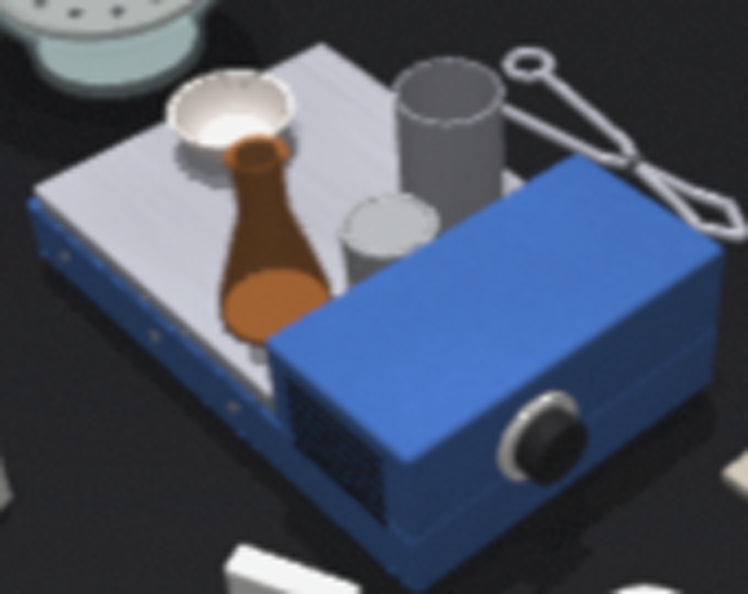

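View pics/c3.png

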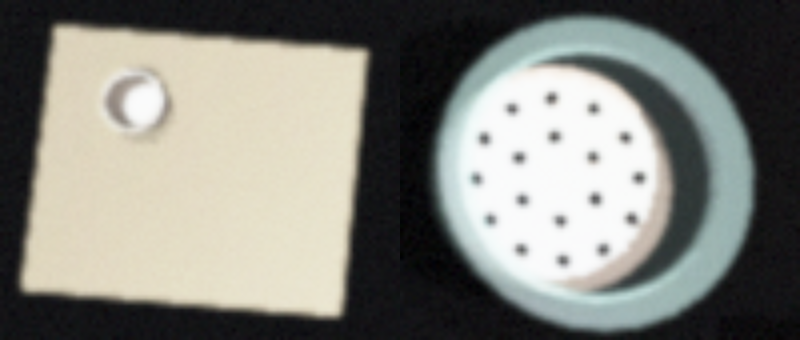

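```bash
cat > m.py <<'E'
from h import *
from scipy.optimize import least_squares
f=lambda u0,v0,k:(lambda x,y:(u0+(x+.5)/k-.5,v0+(y+.5)/k-.5))
A=f(280,130,5);S=f(195,130,4.4);B=f(180,195,4);D=f(340,178,4)
def fit(P,nm):
    def res(q):
        c,s=np.cos(q[2]),np.sin(q[2]);o=[]
        for X,uv in P:
            o.append(proj("top",[q[0]+c*X[0]-s*X[1],q[1]+s*X[0]+c*X[1],X[2]])-uv)
        return np.ravel(o)
    r=least_squares(res,[.45,0,0]);print(nm,r.x.round(4),res(r.x).round(1));return r.x
H=fit([((.118,.19,.12),A(66,47)),((.118,.07,.12),A(278,68)),((-.118,.07,.12),A(238,484)),((-.118,.19,.12),A(20,460)),((.115,-.18,.07),A(699,139)),((-.115,-.18,.07),A(671,530))],"hp")
fit([((.1,.12,.01),B(52,25)),((.1,-.12,.01),B(368,48)),((-.1,-.12,.01),B(343,317)),((-.1,.12,.01),B(22,290))],"board")
def show(n,p):
    d=p[:2]-H[:2];c,s=np.cos(H[2]),np.sin(H[2]);print(n,p[:2].round(4),"hp",np.round([c*d[0]+s*d[1],-s*d[0]+c*d[1]],4))
show("tin",pw("top",*A(319,288),.106))
show("tinS",pw("side",*S(390,224),.106))
show("beak",pw("top",*A(351,398),.158))
show("beakS",pw("side",*S(449,92),.158))
show("flask",pw("top",*A(386,127),.186))
show("flaskS",pw("side",*S(256,152),.186))
show("dish",pw("top",*A(605,326),.098))
show("cruc",pw("top",*B(136,100),.052))
show("des flange",pw("top",*D(595,173),.13))
show("des plate",pw("top",*D(558,180),.07))
E
python3 m.py
```

```text
hp [ 0.5928 -0.0162 -0.1092] [ 0.1 -0.2  0.1 -0.2 -0.2  0.  -0.4  0.3 -0.  -0.1  0.5  0.1]
board [ 0.4622  0.3596 -0.0805] [ 0.5  0.1 -0.2  0.1 -0.2 -0.4 -0.1  0.2]
tin [0.5938 0.0188] hp [-0.0029  0.0349]
tinS [0.5949 0.0193] hp [-0.0018  0.0355]
beak [0.5254 0.0066] hp [-0.0695  0.0154]
beakS [0.5288 0.0078] hp [-0.0662  0.0169]
flask [ 0.6647 -0.012 ] hp [0.0709 0.012 ]
flaskS [ 0.6629 -0.0093] hp [0.0689 0.0145]
dish [ 0.5724 -0.1421] hp [-0.0066 -0.1273]
cruc [0.5101 0.3949] hp [-0.127   0.3996]
des flange [ 0.4946 -0.368 ] hp [-0.0593 -0.3603]
des plate [ 0.4949 -0.3688] hp [-0.0589 -0.3611]
```

```bash
cat >> h.py <<'E'
from scipy.spatial.transform import Rotation as Ro
HP=np.array([.5928,-.0135,-.109])
def h2w(x,y,z):
    c,s=np.cos(HP[2]),np.sin(HP[2]);return np.array([HP[0]+c*x-s*y,HP[1]+s*x+c*y,z])
def w2h(p):
    d=np.asarray(p)[:2]-HP[:2];c,s=np.cos(HP[2]),np.sin(HP[2]);return np.array([c*d[0]+s*d[1],-s*d[0]+c*d[1]])
def st():
    s=monitor.get_state();R=Ro.from_rotvec(s["tool_rot"]).as_matrix()
    az=np.arctan2(R[1,1],R[0,1]);return s,s["position"],R,az
def to(w,name=""):
    s,p,R,az=st();print(name,"slide cm",(R.T@(np.asarray(w)-p)*100).round(2),"roll",round(az-HP[2],3))
E
python3 - <<'E'
from h import *
s,p,R,az=st();print(p,w2h(p),R.round(3).tolist(),az)
to(h2w(.068,.012,.29),"flask")
b=np.array([.4622,.3596]);c,sn=np.cos(-.0805),np.sin(-.0805)
for n,q in dict(fl=(-.055,-.065),bk=(.05,-.06),cr=(.045,.039)).items():
    w=b+[c*q[0]-sn*q[1],sn*q[0]+c*q[1]];print(n,w,w2h(w),np.hypot(*w))
c=cams.get_calibration("wrist");print("camoff",R.T@(-c["R"].T@c["t"]-p))
E
```

```text
[0.16377026 0.62850469 0.19757619] [-0.49632363  0.59152294] [[-0.968, 0.252, -0.0], [0.252, 0.968, -0.002], [-0.0, -0.002, -1.0]] 1.315993874553119
flask slide cm [-64.25 -49.15  -9.15] roll 1.425
fl [0.40215126 0.29923321] [-0.22353777  0.29013767] 0.5012645533526151
bk [0.5072133  0.29577365] [-0.11872289  0.29812774] 0.5871519213948423
cr [0.51019038 0.39485511] [-0.12654198  0.39694505] 0.6451393561013208
camoff [ 6.64672025e-02 -6.53214119e-05 -1.86937829e-01]
```

Request:
{"op": "move_arm", "data": {"slide": [[0,0,-4],[0,0,-9],[-4,-3,-9],[-8,-6,-9],[-12,-9,-9],[-16,-12,-9],[-20,-15,-9],[-24,-18,-9],[-28,-21,-9],[-32,-24,-9],[-36,-27,-9],[-40,-30,-9],[-44,-33,-9],[-48,-36.5,-9],[-52,-40,-9],[-56,-43,-9],[-60,-46,-9],[-64.2,-49.1,-9.1],[-64.2,-49.1,-9.1],[-64.2,-49.1,-9.1]], "roll": [0,0.1,0.2,0.3,0.4,0.5,0.6,0.7,0.8,0.9,1.0,1.1,1.2,1.3,1.4,1.425,1.425,1.425,1.425,1.425], "gripper": 8.7}}

```text
time: 2.1
position: [0.6615, -0.0106, 0.2883]
tool_rot: [-2.344, -2.092, 0.004]
ft_force: [0.2, -0.6, 0.1]
grip_width: 0.998
grip_force: 0.0
```

Run:
```python
from h import *
s,p,R,az=st();print(s["time"],p,w2h(p),az,s["joint_positions"])
im=cams.get_image("wrist");cv2.imwrite("pics/w1.png",im[:,:,::-1]);to(h2w(.068,.012,.146))
np.savez("w1.npz",**cams.get_calibration("wrist"))
```

```text
2.1 [ 0.66152379 -0.01055347  0.28831437] [0.0679954  0.01040512] -0.11331604383623826 [-4.63248183e-01  3.58451527e-01  6.04639249e-01  1.28908510e+00
 -1.98959909e-01  1.55552985e+00  1.15126212e-03]
 slide cm [-0.09  0.1  14.27] roll -0.001
```

View pics/w1.png

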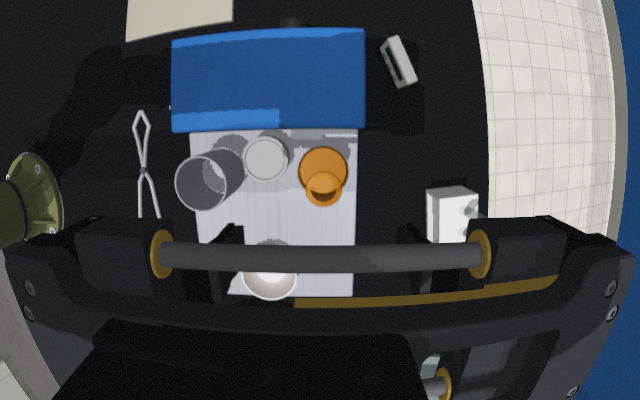

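```bash
cat >> h.py <<'E'
def ww(c,u,v,z):
    m=c["mtx"];a=(np.array([u,v])-m[:2,2])/m[0,0];r=np.hypot(*a)
    d=c["R"].T@np.r_[a/r*np.sin(r),np.cos(r)];o=-c["R"].T@c["t"];return o+d*(z-o[2])/d[2]
E
python3 - <<'E'
from h import *
c=dict(np.load("w1.npz"))
for n,u,v,z in[("fl",324,190,.186),("bk",202,183,.158),("tin",266,158,.106),("boxcornerR",364,129,.12),("boxL",172,132,.12),("platerb",353,296,.07)]:
    p=ww(c,u,v,z);print(n,p.round(4),w2h(p).round(4))
E
```

```text
fl [ 0.6648 -0.0072  0.186 ] [0.0708 0.0141]
bk [0.5321 0.0094 0.158 ] [-0.0628  0.0162]
tin [0.5982 0.0221 0.106 ] [0.0015 0.036 ]
boxcornerR [0.7172 0.0444 0.12  ] [0.1174 0.0711]
boxL [0.4859 0.0722 0.12  ] [-0.1156  0.0736]
platerb [ 0.6899 -0.203   0.07  ] [ 0.1171 -0.1778]
```

Request:
{"op": "move_arm", "data": {"slide": [[0.1,0.1,2],[0.3,0.2,5],[0.3,0.2,8],[0.3,0.2,11],[0.3,0.2,13],[0.3,0.2,14.2],[0.3,0.2,14.2],[0.3,0.2,14.2],[0.3,0.2,14.2]], "roll": [0,0,0,0,0,0,0,0,0]}}

```text
time: 3.05
position: [0.6646, -0.0048, 0.1493]
tool_rot: [2.337, 2.097, 0.004]
ft_force: [0.1, -1.0, -0.3]
grip_width: 1.005
grip_force: 0.0
```

Request:
{"op": "move_arm", "data": {"slide": [[0,0,0],[0,0,0],[0,0,0],[0,0,0],[0,0,0],[0,0,0],[0,0,0],[0,0,0],[0,0,0],[0,0,0]], "roll": [0,0,0,0,0,0,0,0,0,0], "gripper": 0, "squeeze": 15}}

```text
time: 4.05
position: [0.6637, -0.0052, 0.1475]
tool_rot: [2.339, 2.097, 0.0]
ft_force: [-0.1, -0.4, -0.3]
grip_width: 0.329
grip_force: 15.0
```

Run:
```python
from h import *
s,p,R,az=st();print(s["time"],p,w2h(p),az,s["grip_width"],s["grip_force"],s["ft_force"])
to([.402,.299,.146-.06+.002],"fl")
```

```text
4.05 [ 0.66374953 -0.00524443  0.14754472] [0.06963039 0.01592477] -0.10907117006792383 0.32948943474781706 14.985702100675553 [-0.09754591 -0.43099827 -0.29011246]
fl slide cm [ 27.39 -29.33   5.95] roll -0.0
```

Request:
{"op": "move_arm", "data": {"slide": [[0,0,-1],[0,0,-3],[0,0,-6],[0,0,-8.5],[1,-1,-9],[3.5,-3.7,-9],[6.5,-7,-9],[9.5,-10.2,-9],[12.5,-13.4,-9],[15.5,-16.6,-9],[18.5,-19.8,-9],[21.5,-23,-9],[24.5,-26.2,-9],[26.5,-28.4,-8],[27.4,-29.3,-6],[27.4,-29.3,-3],[27.4,-29.3,0],[27.4,-29.3,2.5],[27.4,-29.3,4],[27.4,-29.3,4.5]], "roll": [0,0,0,0,0,0,0,0,0,0,0,0,0,0,0,0,0,0,0,0]}}

```text
time: 6.05
position: [0.3995, 0.2981, 0.1]
tool_rot: [-2.338, -2.099, 0.008]
ft_force: [-0.7, -0.5, -0.6]
grip_width: 0.325
grip_force: 15.0
```

Request:
{"op": "move_arm", "data": {"slide": [[0,0,0.3],[0,0,0.6],[0,0,0.9],[0,0,1.2],[0,0,1.4],[0,0,1.4],[0,0,1.4]], "roll": [0,0,0,0,0,0,0]}}

```text
time: 6.75
position: [0.4023, 0.2991, 0.0887]
tool_rot: [-2.339, -2.097, -0.0]
ft_force: [0.7, -0.3, -2.6]
grip_width: 0.326
grip_force: 15.0
```

Request:
{"op": "move_arm", "data": {"slide": [[0,0,0.1],[0,0,0.1],[0,0,0.1]], "roll": [0,0,0]}}

```text
time: 7.05
position: [0.4023, 0.2991, 0.0876]
tool_rot: [-2.339, -2.097, -0.0]
ft_force: [0.2, -0.2, -0.5]
grip_width: 0.327
grip_force: 15.0
```

Request:
{"op": "move_arm", "data": {"slide": [[0,0,0],[0,0,0],[0,0,0],[0,0,0],[0,0,0],[0,0,-1],[0,0,-4],[0,0,-8],[0,0,-11],[0,0,-13],[0,0,-13]], "roll": [0,0,0,0,0,0,0,0,0,0,0], "gripper": 8.7}}

```text
time: 8.15
position: [0.404, 0.3005, 0.2217]
tool_rot: [-2.339, -2.097, -0.011]
ft_force: [-0.1, 0.4, -0.2]
grip_width: 0.998
grip_force: 0.0
```

Run:
```python
from h import *
s,p,R,az=st();print(s["time"],p,w2h(p),az,s["grip_width"],s["ft_force"])
to(h2w(-.066,.015,.24),"bk")
```

```text
8.15 [0.40399137 0.30048331 0.22170879] [-0.22184457  0.29158052] -0.10911622228319613 0.9984220225892451 [-0.13182075  0.42622468 -0.15461492]
bk slide cm [-27.65  15.6   -1.92] roll -0.0
```

Request:
{"op": "move_arm", "data": {"slide": [[-2,1.2,-1],[-5.5,3.2,-2],[-9.5,5.5,-2],[-13.5,7.7,-2],[-17.5,10,-2],[-21.5,12.3,-2],[-25,14.3,-2],[-27,15.5,0],[-27.5,15.7,3],[-27.5,15.7,6],[-27.5,15.7,8],[-27.5,15.7,9],[-27.5,15.7,9],[-27.5,15.7,9],[-27.5,15.7,9]], "roll": [0,0,0,0,0,0,0,0,0,0,0,0,0,0,0]}}

```text
time: 9.65
position: [0.5294, 0.0088, 0.1288]
tool_rot: [2.338, 2.097, 0.003]
ft_force: [-0.0, 0.0, 0.4]
grip_width: 1.001
grip_force: 0.0
```

Request:
{"op": "move_arm", "data": {"slide": [[0,0,0],[0,0,0],[0,0,0],[0,0,0],[0,0,0],[0,0,0]], "roll": [0,0,0,0,0,0], "gripper": 0, "squeeze": 15}}

```text
time: 10.25
position: [0.5288, 0.0086, 0.1278]
tool_rot: [2.339, 2.097, 0.001]
ft_force: [0.3, 0.3, 0.2]
grip_width: 0.721
grip_force: 14.9
```

Run:
```python
from h import *
s,p,R,az=st();print(s["time"],p,w2h(p),az,s["grip_width"],s["grip_force"],s["ft_force"])
to([.507,.296,p[2]-.06],"bk")
```

```text
10.25 [0.52875198 0.00862735 0.12780738] [-0.06607503  0.01502861] -0.10899020747043739 0.7212360430816636 14.888727399520576 [0.29417102 0.32652338 0.1994201 ]
bk slide cm [28.33 -5.29  6.  ] roll 0.0
```

Request:
{"op": "move_arm", "data": {"slide": [[0,0,-1],[0,0,-3],[0,0,-6],[0,0,-8.5],[1,0,-9],[3.5,-0.5,-9],[6.5,-1,-9],[10,-1.7,-9],[13.5,-2.4,-9],[17,-3.1,-9],[20.5,-3.8,-9],[24,-4.5,-9],[26.5,-5,-9],[28,-5.3,-8],[28.3,-5.3,-6],[28.3,-5.3,-3],[28.3,-5.3,0],[28.3,-5.3,2.5],[28.3,-5.3,4],[28.3,-5.3,4.5]], "roll": [0,0,0,0,0,0,0,0,0,0,0,0,0,0,0,0,0,0,0,0]}}

```text
time: 12.25
position: [0.505, 0.2944, 0.0799]
tool_rot: [-2.34, -2.096, 0.007]
ft_force: [-0.3, -0.7, -1.4]
grip_width: 0.717
grip_force: 14.9
```

Request:
{"op": "move_arm", "data": {"slide": [[0,0,0.3],[0,0,0.6],[0,0,0.9],[0,0,1.2],[0,0,1.45],[0,0,1.45],[0,0,1.45],[0,0,1.45]], "roll": [0,0,0,0,0,0,0,0]}}

```text
time: 13.05
position: [0.5066, 0.2958, 0.0682]
tool_rot: [2.339, 2.097, 0.0]
ft_force: [0.9, -0.1, -0.9]
grip_width: 0.715
grip_force: 14.9
```

Request:
{"op": "move_arm", "data": {"slide": [[0,0,0],[0,0,0],[0,0,0],[0,0,0],[0,0,0],[0,0,-1],[0,0,-4],[0,0,-8],[0,0,-11],[0,0,-13],[0,0,-13],[0,0,-13]], "roll": [0,0,0,0,0,0,0,0,0,0,0,0], "gripper": 8.7}}

```text
time: 14.25
position: [0.5066, 0.2957, 0.1984]
tool_rot: [-2.339, -2.097, -0.001]
ft_force: [-0.2, -0.3, -0.1]
grip_width: 0.997
grip_force: 0.0
```

Run:
```python
from h import *
s,p,R,az=st();print(s["time"],p,w2h(p),az,s["grip_width"],s["ft_force"])
im=cams.get_image("wrist");np.savez("w2.npz",**cams.get_calibration("wrist"));cv2.imwrite("pics/w2.png",im[:,:,::-1])
im=cams.get_image("top");cv2.imwrite("pics/t2.png",cv2.resize(im[130:290,180:430,::-1],None,fx=3,fy=3))
to(h2w(0,.034,.2),"tin")
```

```text
14.25 [0.50657058 0.29572103 0.19841211] [-0.11935607  0.29800551] -0.10907159687697453 0.9970349493716419 [-0.19271592 -0.33104803 -0.09029668]
tin slide cm [-26.35  12.01  -0.3 ] roll 0.0
```

View pics/w2.png

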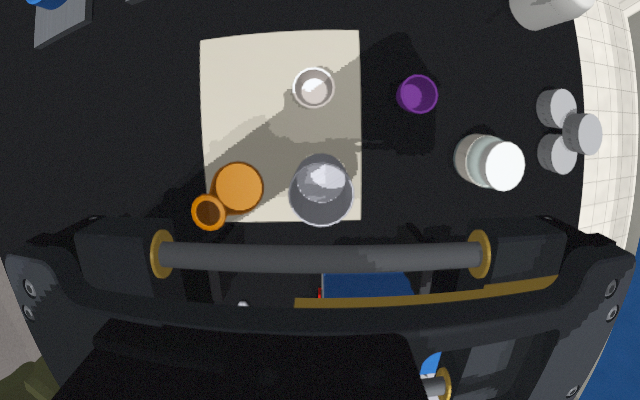

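Request:
{"op": "move_arm", "data": {"slide": [[-2,1,-1],[-5.5,2.5,-1],[-9.5,4.5,-1],[-13.5,6.3,-1],[-17.5,8.1,-1],[-21.5,9.9,-1],[-25,11.5,-0.5],[-26.2,12,1],[-26.3,12,4],[-26.3,12,7],[-26.3,12,9.5],[-26.3,12,11.3],[-26.3,12,12.2],[-26.3,12,12.2],[-26.3,12,12.2],[-26.3,12,12.2]], "roll": [0,0,0,0,0,0,0,0,0,0,0,0,0,0,0,0]}}

```text
time: 15.95
position: [0.598, 0.0212, 0.0772]
tool_rot: [2.338, 2.096, 0.003]
ft_force: [-0.5, -0.8, 0.8]
grip_width: 0.999
grip_force: 0.0
```

Request:
{"op": "move_arm", "data": {"slide": [[0,0,0],[0,0,0],[0,0,0],[0,0,0],[0,0,0],[0,0,0],[0,0,0]], "roll": [0,0,0,0,0,0,0], "gripper": 0, "squeeze": 15}}

```text
time: 16.65
position: [0.5972, 0.0213, 0.0762]
tool_rot: [2.339, 2.097, 0.0]
ft_force: [0.3, 0.2, -0.2]
grip_width: 0.662
grip_force: 15.0
```

Run:
```python
from h import *
s,p,R,az=st();print(s["time"],p,w2h(p),az,s["grip_width"],s["grip_force"],s["ft_force"])
to([.4955,-.368,p[2]],"des")
c=dict(np.load("w2.npz"));q=ww(c,314,88,.052);print("cr",q,w2h(q))
for u,v in((201,41),(359,31),(361,220)):print(ww(c,u,v,.01))
```

```text
16.65 [0.59724673 0.02126056 0.07618182] [0.00063893 0.035038  ] -0.10896839788280209 0.6616797734076906 15.000189542770386 [ 0.30823016  0.17643019 -0.19787076]
des slide cm [-3.98e+01 -5.88e+00 -1.00e-02] roll 0.0
cr [0.510601   0.39782795 0.052     ] [-0.1264572   0.39994492]
[0.37578029 0.48650742 0.01      ]
[0.57212267 0.46907277 0.01      ]
[0.55163817 0.23284484 0.01      ]
```

Request:
{"op": "move_arm", "data": {"slide": [[0,0,-1],[0,0,-3],[0,0,-6],[0,0,-9],[-1,0,-10.5],[-3.5,-0.5,-10.5],[-7,-1,-10.5],[-11,-1.6,-10.5],[-15,-2.2,-10.5],[-19,-2.8,-10.5],[-23,-3.4,-10.5],[-27,-4,-10.5],[-31,-4.6,-10.5],[-35,-5.2,-10.5],[-38,-5.6,-10.5],[-39.5,-5.8,-10.5],[-39.8,-5.9,-9.5],[-39.8,-5.9,-7],[-39.8,-5.9,-5],[-39.8,-5.9,-5]], "roll": [0,0,0,0,0,0,0,0,0,0,0,0,0,0,0,0,0,0,0,0]}}

```text
time: 18.65
position: [0.4935, -0.3651, 0.1222]
tool_rot: [-2.333, -2.094, 0.002]
ft_force: [-0.0, 0.9, -0.4]
grip_width: 0.658
grip_force: 15.0
```

Run:
```python
from h import *
s,p,R,az=st();print(s["time"],p,s["grip_width"],s["joint_positions"])
im=cams.get_image("top");cv2.imwrite("pics/t3.png",cv2.resize(im[150:280,420:560,::-1],None,fx=4.5,fy=4.5))
im=cams.get_image("wrist");cv2.imwrite("pics/w3.png",im[:,:,::-1])
np.savez("w3.npz",**cams.get_calibration("wrist"))
```

```text
18.65 [ 0.49345808 -0.36508545  0.12217116] 0.6583040209514311 [-0.05781497  0.37704988  0.81443682  1.66172657 -0.28692557  1.23499185
  0.71134137]
```

View pics/w3.png

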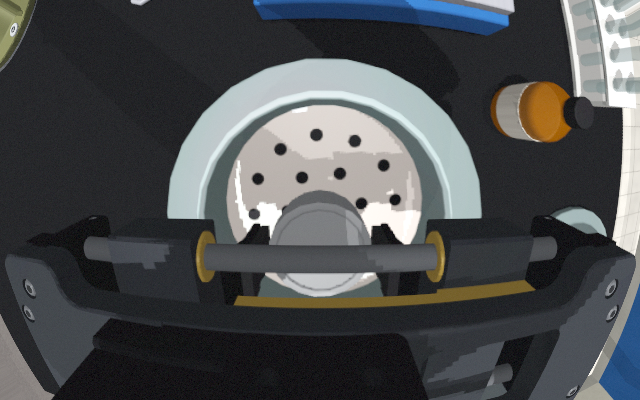

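Run:
```python
from h import *
c=dict(np.load("w3.npz"));q=ww(c,322,58,.13);h=w2h(q);print("flange far",h,"centre",h-[0,.106], "l/r",w2h(ww(c,168,205,.13)),w2h(ww(c,481,205,.13)))
s,p,R,az=st();print("tcp",w2h(p),p)
```

```text
flange far [-0.05755158 -0.2577469 ] centre [-0.05755158 -0.3637469 ] l/r [-0.1599759  -0.34673654] [ 0.04979627 -0.34652175]
tcp [-0.05852434 -0.36205062] [ 0.49523756 -0.36703546  0.12565518]
```

Request:
{"op": "move_arm", "data": {"slide": [[0,0.1,1],[-0.1,0.2,2.5],[-0.1,0.2,3.7],[-0.1,0.2,4.3],[-0.1,0.2,4.6],[-0.1,0.2,4.8],[-0.1,0.2,4.95],[-0.1,0.2,4.95],[-0.1,0.2,4.95],[-0.1,0.2,4.95]], "roll": [0,0,0,0,0,0,0,0,0,0]}}

```text
time: 19.75
position: [0.4973, -0.3693, 0.0769]
tool_rot: [2.339, 2.097, 0.001]
ft_force: [0.4, 0.2, 0.0]
grip_width: 0.658
grip_force: 15.0
```

Request:
{"op": "move_arm", "data": {"slide": [[0,0,0],[0,0,0],[0,0,0],[0,0,0],[0,0,0],[0,0,-1],[0,0,-4],[0,0,-8],[0,0,-11],[0,0,-13],[0,0,-13],[0,0,-13]], "roll": [0,0,0,0,0,0,0,0,0,0,0,0], "gripper": 8.7}}

```text
time: 20.95
position: [0.4971, -0.3693, 0.2068]
tool_rot: [2.339, 2.097, 0.001]
ft_force: [0.1, 0.2, -0.7]
grip_width: 1.0
grip_force: 0.0
```

Run:
```python
from h import *
s,p,R,az=st();print(s["time"],p,s["grip_width"],s["ft_force"])
im=cams.get_image("wrist");cv2.imwrite("pics/w4.png",im[:,:,::-1])
to([.5106,.3965,.2],"cruc")
to([.5106,.3965,.027],"cruc")
```

```text
20.95 [ 0.49714832 -0.36925204  0.20682896] 0.9997138995253243 [ 0.09343147  0.17192094 -0.73978646]
cruc slide cm [76.22 -6.95  0.65] roll 0.0
cruc slide cm [76.21 -6.93 17.95] roll 0.0
```

View pics/w4.png

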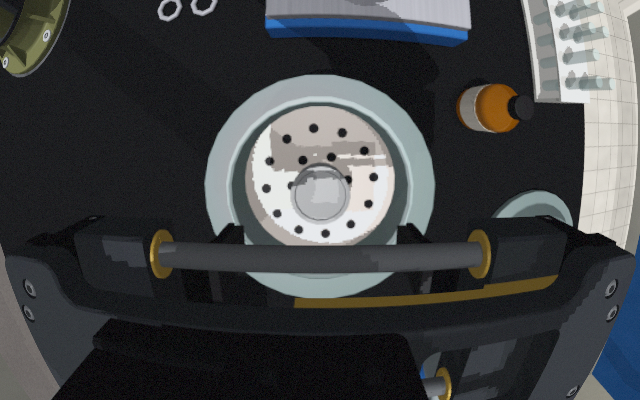

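Request:
{"op": "move_arm", "data": {"slide": [[2,-0.2,0],[5.5,-0.5,0],[10,-0.9,0],[14.5,-1.3,0],[19,-1.7,0],[23.5,-2.1,0],[28,-2.5,0],[32.5,-3,0],[37,-3.4,0],[41.5,-3.8,0],[46,-4.2,0],[50.5,-4.6,0],[55,-5,0],[59.5,-5.4,0],[64,-5.8,0],[68.5,-6.2,0],[72.5,-6.6,0],[75.5,-6.9,0],[76.2,-6.9,1],[76.2,-6.9,2]], "roll": [0,0,0,0,0,0,0,0,0,0,0,0,0,0,0,0,0,0,0,0]}}

```text
time: 23.0
position: [0.5103, 0.3964, 0.1841]
tool_rot: [2.336, 2.1, -0.005]
ft_force: [0.6, 0.1, -1.0]
grip_width: 1.003
grip_force: 0.0
```

Request:
{"op": "move_arm", "data": {"slide": [[0,0,0],[0,0,0],[0,0,0]], "roll": [0,0,0]}}

```text
time: 23.3
position: [0.5122, 0.3943, 0.1872]
tool_rot: [2.341, 2.094, 0.001]
ft_force: [0.1, 0.2, 0.2]
grip_width: 0.996
grip_force: 0.0
```

Run:
```python
from h import *
s,p,R,az=st();print(s["time"],p,az)
im=cams.get_image("wrist");c=cams.get_calibration("wrist");np.savez("w5.npz",**c);cv2.imwrite("pics/w5.png",cv2.resize(im[100:300,200:440,::-1],None,fx=3,fy=3))
to([.5106,.3965,.025],"cruc")
```

```text
23.3 [0.51216169 0.39426006 0.1871689 ] -0.11125767937151473
cruc slide cm [ 0.16 -0.19 16.23] roll -0.002
```

View pics/w5.png

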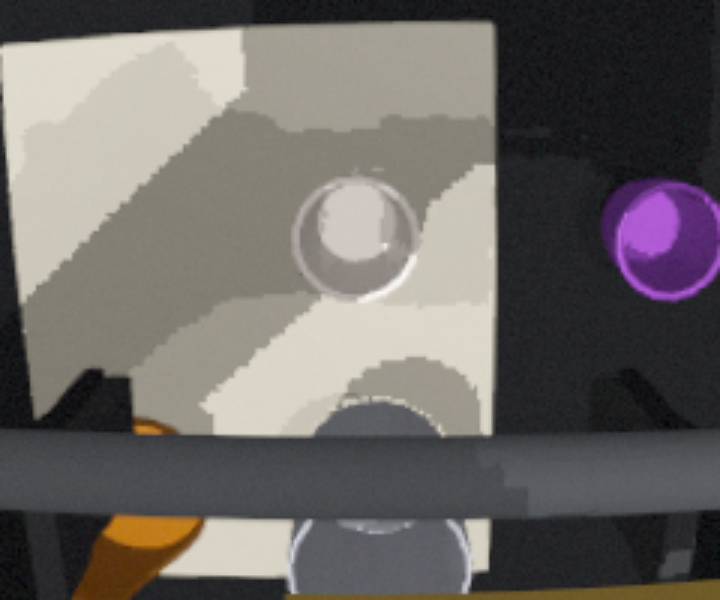

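Run:
```python
from h import *
c=dict(np.load("w5.npz"));q=ww(c,318.2,179.5,.052);print(q,w2h(q))
to([q[0],q[1],.025],"cruc")
s,p,R,az=st();print(p)
```

```text
[0.51087087 0.40013206 0.052     ] [-0.12643958  0.40226471]
cruc slide cm [ 0.52 -0.2  16.23] roll -0.002
[0.51214099 0.3946438  0.18734556]
```

Request:
{"op": "move_arm", "data": {"slide": [[0.2,0,1.5],[0.4,-0.1,5],[0.4,-0.1,9],[0.4,-0.1,12.5],[0.4,-0.1,15],[0.4,-0.1,16.2],[0.4,-0.1,16.2],[0.4,-0.1,16.2],[0.4,-0.1,16.2]], "roll": [0,0,0,0,0,0,0,0,0]}}

```text
time: 24.25
position: [0.5121, 0.4008, 0.0265]
tool_rot: [-2.339, -2.097, -0.005]
ft_force: [-0.2, 0.4, -0.5]
grip_width: 0.996
grip_force: 0.0
```

Request:
{"op": "move_arm", "data": {"slide": [[0,0,0],[0,0,0],[0,0,0],[0,0,0],[0,0,0],[0,0,0],[0,0,0],[0,0,0]], "roll": [0,0,0,0,0,0,0,0], "gripper": 0, "squeeze": 10}}

```text
time: 25.05
position: [0.5108, 0.3999, 0.0245]
tool_rot: [-2.339, -2.097, 0.0]
ft_force: [-0.1, -0.1, 0.6]
grip_width: 0.507
grip_force: 10.0
```

Run:
```python
from h import *
s,p,R,az=st();print(s["time"],p,w2h(p),az,s["grip_width"],s["grip_force"],s["ft_force"])
to([.5970,.0195,p[2]+.06],"tin place")
```

```text
25.05 [0.51080947 0.39986179 0.02453567] [-0.12647122  0.40198936] -0.10897429545581948 0.5065899758559388 10.000100817993598 [-0.13933708 -0.14177165  0.58451072]
tin place slide cm [-36.87  12.7   -6.  ] roll 0.0
```

Request:
{"op": "move_arm", "data": {"slide": [[0,0,-1],[0,0,-3],[0,0,-6],[0,0,-10],[0,0,-13.5],[0,0,-15],[-1,0.4,-15.5],[-3.5,1.2,-15.5],[-7,2.4,-15.5],[-11,3.8,-15.5],[-15,5.2,-15.5],[-19,6.6,-15.5],[-23,8,-15.5],[-27,9.3,-15.5],[-31,10.7,-15.5],[-34.5,11.9,-15.5],[-36.4,12.5,-15.5],[-36.9,12.7,-14],[-36.9,12.7,-11],[-36.9,12.7,-8.5]], "roll": [0,0,0,0,0,0,0,0,0,0,0,0,0,0,0,0,0,0,0,0]}}

```text
time: 27.05
position: [0.5951, 0.0201, 0.1061]
tool_rot: [-2.337, -2.096, 0.003]
ft_force: [-0.2, -0.1, -1.2]
grip_width: 0.512
grip_force: 10.0
```

Request:
{"op": "move_arm", "data": {"slide": [[0,0,0.5],[0,0,1],[0,0,1.5],[0,0,1.9],[0,0,2.2],[0,0,2.4],[0,0,2.45],[0,0,2.45],[0,0,2.45],[0,0,2.45]], "roll": [0,0,0,0,0,0,0,0,0,0]}}

```text
time: 28.05
position: [0.5971, 0.0192, 0.0852]
tool_rot: [2.339, 2.097, 0.001]
ft_force: [-0.7, 0.3, -0.4]
grip_width: 0.511
grip_force: 10.0
```

Request:
{"op": "move_arm", "data": {"slide": [[0,0,0],[0,0,0],[0,0,0],[0,0,0],[0,0,0],[0,0,-1],[0,0,-4],[0,0,-8],[0,0,-11],[0,0,-13],[0,0,-13],[0,0,-13]], "roll": [0,0,0,0,0,0,0,0,0,0,0,0], "gripper": 8.7}}

```text
time: 29.25
position: [0.597, 0.0192, 0.2154]
tool_rot: [2.339, 2.097, 0.001]
ft_force: [1.2, 0.3, -0.6]
grip_width: 1.003
grip_force: 0.0
```

Run:
```python
from h import *
s,p,R,az=st();print(s["time"],p,s["grip_width"],s["ft_force"])
im=cams.get_image("wrist");np.savez("w6.npz",**cams.get_calibration("wrist"));cv2.imwrite("pics/w6.png",cv2.resize(im[60:300,160:400,::-1],None,fx=2.5,fy=2.5))
to([.4023,.2991,.0876+.13],"flask hi")
to([.4023,.2991,.0876],"flask")
```

```text
29.25 [0.59703191 0.01923148 0.21540494] 1.0028897684089464 [ 1.1599421   0.33601279 -0.61544793]
flask hi slide cm [ 25.7  -22.34  -0.3 ] roll 0.0
flask slide cm [ 25.7  -22.32  12.7 ] roll 0.0
```

View pics/w6.png

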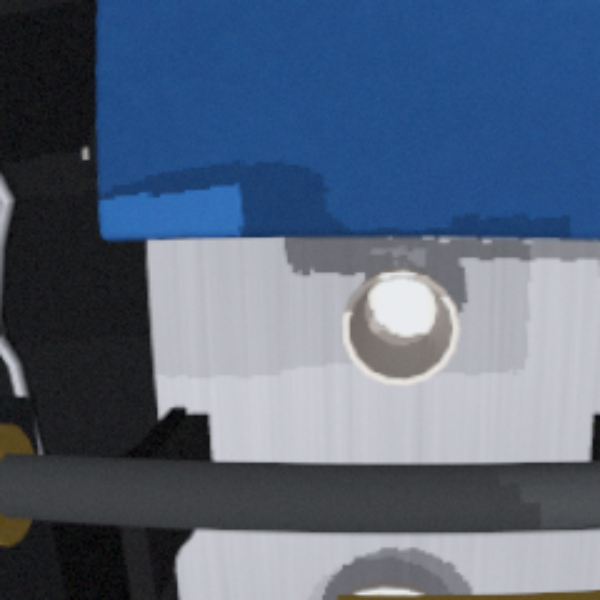

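Request:
{"op": "move_arm", "data": {"slide": [[1.5,-1.3,0],[4.5,-3.9,0],[8,-7,0],[11.5,-10,0],[15,-13,0],[18.5,-16.1,0],[22,-19.1,0],[24.7,-21.5,0.5],[25.7,-22.3,2.5],[25.7,-22.3,6],[25.7,-22.3,9.5],[25.7,-22.3,11.8],[25.7,-22.3,12.7],[25.7,-22.3,12.7],[25.7,-22.3,12.7],[25.7,-22.3,12.7]], "roll": [0,0,0,0,0,0,0,0,0,0,0,0,0,0,0,0]}}

```text
time: 30.9
position: [0.4042, 0.2997, 0.0895]
tool_rot: [-2.339, -2.097, -0.004]
ft_force: [-0.4, 0.1, -0.7]
grip_width: 1.002
grip_force: 0.0
```

Request:
{"op": "move_arm", "data": {"slide": [[0,0,0],[0,0,0],[0,0,0],[0,0,0],[0,0,0],[0,0,0],[0,0,0],[0,0,0],[0,0,0],[0,0,0]], "roll": [0,0,0,0,0,0,0,0,0,0], "gripper": 0, "squeeze": 15}}

```text
time: 31.9
position: [0.4033, 0.2989, 0.088]
tool_rot: [2.339, 2.097, 0.0]
ft_force: [0.1, -1.2, 0.0]
grip_width: 0.329
grip_force: 15.0
```

Run:
```python
from h import *
s,p,R,az=st();print(s["time"],p,s["grip_width"],s["grip_force"],s["ft_force"])
to([.6637,-.0052,p[2]+.06],"flask back")
c=dict(np.load("w6.npz"));print(w2h(ww(c,320.4,190.8,.112)),w2h(ww(c,320,155.2,.12)))
```

```text
31.9 [0.4032756  0.29891245 0.08804094] 0.32881748169650354 14.9970240611583 [ 0.05975582 -1.22267442  0.03099339]
flask back slide cm [-27.4  29.2  -6. ] roll 0.0
[0.00021987 0.03340496] [-0.00015427  0.06851466]
```

Request:
{"op": "move_arm", "data": {"slide": [[0,0,-1],[0,0,-3],[0,0,-6],[0,0,-10],[0,0,-13.5],[-1,1,-15],[-3.5,3.7,-15],[-6.5,6.9,-15],[-9.5,10.1,-15],[-12.5,13.3,-15],[-15.5,16.5,-15],[-18.5,19.7,-15],[-21.5,22.9,-15],[-24.5,26.1,-15],[-26.5,28.2,-15],[-27.3,29.1,-15],[-27.4,29.2,-13.5],[-27.4,29.2,-11],[-27.4,29.2,-9],[-27.4,29.2,-8]], "roll": [0,0,0,0,0,0,0,0,0,0,0,0,0,0,0,0,0,0,0,0]}}

```text
time: 33.9
position: [0.6612, -0.0028, 0.1646]
tool_rot: [-2.333, -2.097, 0.005]
ft_force: [-0.5, 0.2, -0.9]
grip_width: 0.329
grip_force: 15.0
```

Request:
{"op": "move_arm", "data": {"slide": [[0,0,0.4],[0,0,0.8],[0,0,1.2],[0,0,1.6],[0,0,1.85],[0,0,1.95],[0,0,1.95],[0,0,1.95],[0,0,1.95]], "roll": [0,0,0,0,0,0,0,0,0]}}

```text
time: 34.8
position: [0.6639, -0.0052, 0.1488]
tool_rot: [2.339, 2.097, 0.001]
ft_force: [-0.5, 0.1, -1.5]
grip_width: 0.331
grip_force: 15.0
```

Request:
{"op": "move_arm", "data": {"slide": [[0,0,0.05],[0,0,0.05],[0,0,0.05],[0,0,0.05],[0,0,0.05],[0,0,-1],[0,0,-4],[0,0,-7],[0,0,-9],[0,0,-9],[0,0,-9]], "roll": [0,0,0,0,0,0,0,0,0,0,0], "gripper": 8.7}}

```text
time: 35.9
position: [0.6638, -0.0052, 0.239]
tool_rot: [2.339, 2.097, 0.001]
ft_force: [0.1, 0.4, -0.7]
grip_width: 1.0
grip_force: 0.0
```

Request:
{"op": "move_arm", "data": {"slide": [[1.5,-1,0],[4.5,-3,0],[8,-5.4,0],[11.5,-7.7,0],[15,-10,0],[18.5,-12.4,0],[22,-14.7,0],[25.5,-17.1,1],[27.6,-18.5,3],[28.2,-18.9,6],[28.2,-18.9,9.5],[28.2,-18.9,13],[28.2,-18.9,15.5],[28.2,-18.9,16.7],[28.2,-18.9,17.1],[28.2,-18.9,17.1],[28.2,-18.9,17.1],[28.2,-18.9,17.1]], "roll": [0,0,0,0,0,0,0,0,0,0,0,0,0,0,0,0,0,0]}}

```text
time: 37.7
position: [0.5074, 0.2963, 0.0691]
tool_rot: [2.339, 2.097, 0.004]
ft_force: [-0.3, 0.7, -0.2]
grip_width: 0.997
grip_force: 0.0
```

Request:
{"op": "move_arm", "data": {"slide": [[0,0,0],[0,0,0],[0,0,0],[0,0,0],[0,0,0],[0,0,0],[0,0,0]], "roll": [0,0,0,0,0,0,0], "gripper": 0, "squeeze": 15}}

```text
time: 38.4
position: [0.5067, 0.2958, 0.0677]
tool_rot: [2.339, 2.097, 0.001]
ft_force: [0.5, 0.2, 0.3]
grip_width: 0.719
grip_force: 14.9
```

Run:
```python
from h import *
s,p,R,az=st();print(s["time"],p,s["grip_width"],s["grip_force"],s["ft_force"])
o=np.array([.5066,.2957]);print(p[:2]-o)
to(np.r_[.5288,.0086+(p[1]-.2957),p[2]+.06],"bk back")
```

```text
38.4 [0.50671435 0.29575029 0.06772412] 0.7191721547253728 14.888581446139142 [0.52864059 0.1874652  0.27106455]
[1.1435377e-04 5.0291204e-05]
bk back slide cm [-28.3    5.32  -6.  ] roll -0.0
```

Request:
{"op": "move_arm", "data": {"slide": [[0,0,-1],[0,0,-3],[0,0,-6],[0,0,-10],[0,0,-13.5],[-1,0.2,-15],[-3.5,0.6,-15],[-7,1.3,-15],[-10.5,2,-15],[-14,2.6,-15],[-17.5,3.3,-15],[-21,4,-15],[-24.5,4.6,-15],[-27,5.1,-15],[-28.1,5.3,-15],[-28.3,5.3,-14.5],[-28.3,5.3,-13],[-28.3,5.3,-11],[-28.3,5.3,-9],[-28.3,5.3,-8]], "roll": [0,0,0,0,0,0,0,0,0,0,0,0,0,0,0,0,0,0,0,0]}}

```text
time: 40.4
position: [0.5264, 0.0108, 0.1443]
tool_rot: [-2.334, -2.099, 0.006]
ft_force: [-0.3, 0.4, -1.1]
grip_width: 0.718
grip_force: 14.9
```

Request:
{"op": "move_arm", "data": {"slide": [[0,0,0.4],[0,0,0.8],[0,0,1.2],[0,0,1.6],[0,0,1.85],[0,0,1.95],[0,0,1.97],[0,0,1.97],[0,0,1.97]], "roll": [0,0,0,0,0,0,0,0,0]}}

```text
time: 41.3
position: [0.5285, 0.0086, 0.1281]
tool_rot: [2.339, 2.097, 0.001]
ft_force: [0.1, -0.0, -1.2]
grip_width: 0.72
grip_force: 14.9
```

Request:
{"op": "move_arm", "data": {"slide": [[0,0,0],[0,0,0],[0,0,0],[0,0,0],[0,0,0],[0,0,-1],[0,0,-4],[0,0,-8],[0,0,-12],[0,0,-15],[0,0,-15],[10,0,-15],[20,0,-15],[25,0,-15],[25,0,-15],[25,0,-15]], "roll": [0,0,0,0,0,0,0,0,0,0,0,0,0,0,0,0], "gripper": 8.7}}

```text
time: 42.9
position: [0.5552, 0.259, 0.2776]
tool_rot: [-2.339, -2.097, 0.001]
ft_force: [0.8, 0.2, 0.7]
grip_width: 1.003
grip_force: 0.0
```

Run:
```python
from h import *
s,p,R,az=st();print(s["time"],p,s["grip_width"],s["ft_force"])
a=cams.get_image("top")[:,:,::-1];b=cams.get_image("side")[:,:,::-1]
z=lambda i,u,v:cv2.resize(i[v:v+115,u:u+150],None,fx=2.6,fy=2.6)
a0=cv2.imread("pics/top0.png");b0=cv2.imread("pics/side0.png")
cv2.imwrite("pics/fin.png",cv2.vconcat([cv2.hconcat([z(a0,280,130),z(a,280,130)]),cv2.hconcat([z(b0,200,125),z(b,200,125)])]))
```

```text
42.9 [0.55522861 0.25897951 0.27759732] 1.003227302095586 [0.75668647 0.22894356 0.66992106]
```

View pics/fin.png

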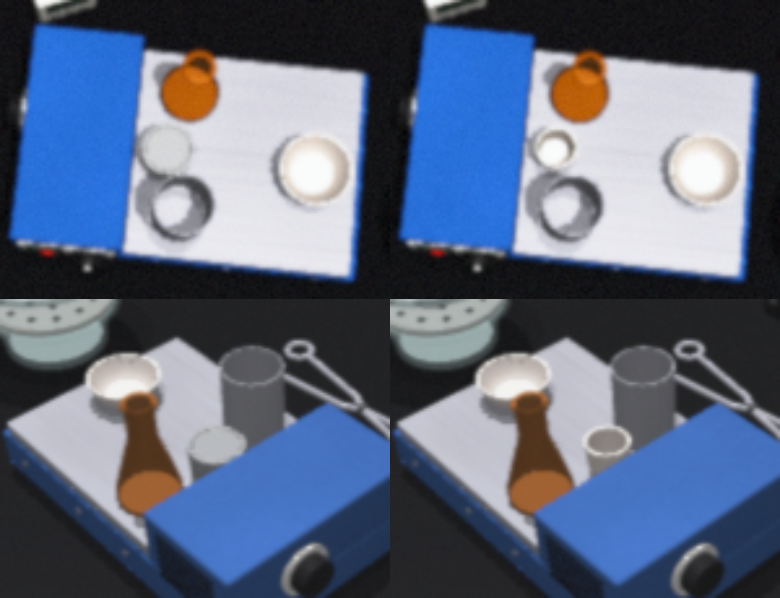

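The before and after views match: the flask and beaker are back at the same pixels, the crucible stands where the tin was, and the dish hasn't moved. I'm handing the job in.

```bash
python3 -c "
from bench import workorder;print(workorder.close_job())"
```

```text
the job is handed in; nothing more can be done
None
```

I handed the job in at about 43 s, but the close call returned no verdict: the tin is on the middle of the desiccator plate, the crucible is in the tin's old place, the flask and beaker are back where they stood, and the dish hasn't moved.

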